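# Pick the split ring out of a battery-pack vent

## Task

Take the old split retaining ring out of the vent housing: with the red hook pick from the tool rack, reach down into the ring's gap, get the pick's foot under one end and lift that end out of the groove until it stands above the rim, never pulling with the gripper at a ring that is still in its groove. Then lay the ring flat on the floor of the red scrap tray, beside the old cover lying there, and hang the pick back in its empty slot of the rack. Do not press on the white vent membrane and do not disturb the other tools and parts.

Things in the scene. Friction and masses are not known exactly. Their poses are not given: they have to be found in the camera images.
- housing: Round cast-aluminium vent housing, bolted to the bench, 178 mm over its three bolt lugs; its origin is the centre of its underside, z up. An upright collar, outer diameter 136 mm, with its rim 50 mm above the bench surrounds a bore of 101 mm. The ring's black seat in it (radius 38.5 to 51 mm) is 38 mm above the bench; inside that the vent lies open, 24 mm above the bench.
- housing_notch (a point): Middle of the notch and pocket on the housing's +x side, 45.5 mm from its axis, 38 mm above the bench; axes as the housing. Within 42 degrees either side of +x the rim is notched down to 44 mm above the bench, the bore is 112 mm wide, and there is no seat but a pocket with its floor 24 mm above the bench, so a foot can go in beneath the ring's ends.
- housing_rim (a point): Centre of the bore at the height of the rim, 50 mm above the bench; axes as the housing. Three lips of inner radius 48.8 mm overhang the ring's groove, sloping from 43.5 mm above the bench up to the rim: at 60 to 84 degrees either side of the housing's +x, and at the back (-x) within 28 degrees.
- membrane: Fragile white vent membrane, a disc of 66 mm diameter in the middle of the bore, 24 to 26 mm above the bench; its origin is the housing's origin. Pressing it with more than 6 N spoils it.
- ring_center (a point): Centre of the split ring, half-way through its thickness. Flat yellow-zinc-plated spring-steel ring: outer diameter 100 mm, inner 82 mm (so 9 mm wide), 5 mm thick, 0.1 kg. z is its axis, up; its gap, 26 mm wide, lies towards this point's +x. At the start it lies in the groove on the housing's seat, underside 38 mm above the bench, its gap over the pocket, within 4 degrees of the housing's +x.
- ring_a_end (a point): Middle of the ring's end face on its +y side of the gap: 45.5 mm from the ring's centre, 16.6 degrees from the gap's middle, half-way through the thickness. Axes as the ring. Lifting an end takes 10 to 20 N over some 18 mm; the springy arms then snap out past the lips and the ring stays leaning (0.1 to 0.2 rad), its back low in the groove, its ends' middles 48 to 61 mm above the bench, where fingers can straddle it over the notch.
- ring_b_end (a point): The same on the ring's -y side of the gap.
- pick_grip (a point): Middle of the red hook pick's round handle (18 mm diameter, reaching 40 mm below and above this point), the point to grip. It hangs upright: z up along its axis, +x the way its foot points. Below the handle a red guard disc of 32 mm diameter, 6 mm thick, its underside 46 mm below this point, then a 6 mm steel shank straight down to the foot, which is bent to +x. 0.09 kg.
- pick_foot (a point): A point on the axis of the pick's foot, 123.5 mm below pick_grip and 7 mm out to the pick's +x. The foot is a 5 mm round bar at right angles to the shank; its end is 14 mm from the shank's axis and turned up, so that it stands 2.3 mm higher than the rest of the foot. Same axes as pick_grip.
- pick_guard (a point): Centre of the underside of the pick's guard disc, on the pick's axis; it rests on the rack's shelf when the pick hangs in a slot. Same axes as pick_grip.
- rack: Grey sheet-metal tool rack, fixed, 200 mm long (y), 85 mm deep, 100 mm high; origin: centre of its underside. The shelf on top (4 mm thick, x = -30 to +34 mm) has three slots 12 mm wide, open to -x, closed at x = +12 mm; a tool hangs in each by its guard. Below the shelf it is open to -x; back panel at x = +32 mm. The pick comes out by raising it a little and drawing it to -x.
- rack_slot0 (a point): Seat of the pick's guard centre in the rack's slot at y = -70 mm: on top of the shelf, over the middle of the slot, 30 mm in from its open end. Axes as the rack.
- rack_slot1 (a point): The same for the slot at y = 0.
- rack_slot2 (a point): The same for the slot at y = +70 mm. The two slots that do not hold the red pick hold an orange nut driver and a blue straight probe, of the same height and guard (handles up to 24 mm thick, their tops 186 mm above the bench, as the pick's).
- red_tray: Red plastic scrap tray, fixed, outside 150 mm (x) by 210 mm (y), wall 4 mm thick and 25 mm high, floor 4 mm thick; its origin is the centre of its underside.
- old_cover: Orange terminal cover lying in the red tray at its +y end, 95 by 44 mm and 28 mm high, its long side along its x; its origin is the centre of its underside.
- blue_tray: Blue tray for new parts, of the red tray's size; not for the old ring. Its origin is the centre of its underside.
- new_vent: Black round vent insert, diameter 72 mm, 22 mm high, lying in the blue tray; leave it.
- nut_driver: Orange nut driver hanging in the rack; origin under its guard. Leave it.
- straight_probe: Blue straight probe hanging in the rack; origin under its guard. Leave it.
- hv_plug: Orange and black plug, 105 by 56 mm and 42 mm high, lying on the bench. Leave it.
- busbar: Copper bar with a black sleeve, 120 by 29 by 9 mm, on the bench. Leave it.
- small_cover: Black terminal cover, 95 by 44 by 28 mm, on the bench. Leave it.
- insulating_cap: Orange cap standing on the bench, 50 mm diameter, 60 mm high. Leave it.
Not all that is in view belongs to the job. Leave any blue look-alike of the part that bears ring_center alone.

How it is judged:
By the outcome, as a careful person would: the job done as asked, in the order asked, and still so for the second after the job is handed in, with the robot touching nothing.
It also fails if it takes over 59 s, if anything falls off the work surface, if the arm or the gripper's body presses on something with over 40 N, if the wrist force passes 120 N, or if a joint passes its speed limit or range.

## Robot

A 7-joint arm with a two-finger parallel gripper is mounted at the origin on the work surface. World frame = base frame: x ahead of the robot, y to its left, z up, the work surface at z = 0. Lengths are in m, angles in rad, forces in N, time in s.
With the tool pointing down it reaches from about 0.4 to 0.85 m from the base axis. Payload 10.4 kg.
Tool frame: the origin (TCP) lies on the centre line of the jaws, within the pads' length; the fingertips stand 14 mm ahead of it and the grasp point (between the pads) lies 5 mm behind it (manip.tip_reach is the distance from the TCP to the fingertips, in m); z points along the fingers, y is the line along which they close (so a half turn about z gives the same grasp; the last joint's range is limited). The gripper opens to 85 mm and grips with 20 to 120 N. Pads are 22 mm wide; open, the fingers measure 114 mm over their backs; the gripper's body (76 mm by 85 mm) begins 54 mm behind the grasp point. The pads swing forward as they close: fully open they stand 13 mm farther back than shut.
Start: joints at [-1.302, 0.332, -0.065, 1.46, 0.022, 1.35, -0.088], TCP at [0.18, 0.599, 0.245] pointing down, gripper open.
Joint ranges: [-2.6, 2.6], [-0.5, 2.12], [-1.47, 1.34], [0.16, 2.42], [-1.27, 4.41], [0.06, 2.06], [-2.6, 2.6]. Speed limits (rad/s): [2.22, 2.22, 2.79, 2.79, 3.14, 3.14, 3.14].

## Interface

Orientations are given as a unit quaternion [x, y, z, w].
In Python, from workcell import manip gives the robot as it stands.
- The arm moves only by the shell command python3 -m pendant 'ROWS' [FORCE]. ROWS is JSON, a list of rows, each a list of 7 numbers: the shift along the tool's x, y, z in units of 50 mm (1.0 is 50 mm), then the turn, a rotation vector about the tool's x, y, z in units of 8 degrees (1.0 is 8 degrees), then the opening, from -1 (shut) to 1 (fully open), so that 0 is half open. In form: [[dx, dy, dz, ax, ay, az, jaw], ...]. A call has exactly 10 rows; each row is the pose to reach, as a shift and turn from the pose commanded when the call began, along the tool's axes at that moment; what a row does not reach only later rows make up. A row lasts 1/8 s, in which the tool goes at most 62.5 mm and 10.7 degrees, less where a joint would pass 70% of its speed; a pose out of reach is approached as far as the arm can. A call with a gripper value outside its range is refused whole. The fingers move at their own pace and stop on an object; FORCE is the grip in N (left out, the last holds). Time passes only in rows, so rows that repeat a pose let the fingers close, or fill a call up. It gives the time, the measured TCP pose, the force, the opening and the grip force at its end, in the units of the state.
- manip.get_obs(): the state, without advancing time (a new reading comes with each control period).
- manip.camera(name): name is "scene" or "top"; returns (picture, depth): 420x560x3 uint8, red, green, blue; 420x560 float32, m along the optical axis (not along the pixel's ray), 0 where there is no reading.
- manip.get_calibration(name): a dict with "fx", "fy", "cx", "cy" (pixels), "D" ([k1, k2, p1, p2, k3] as OpenCV has them; the pictures are not rectified), "xyz" and "orientation" of the camera in the world. Camera axes: x right, y up, looking along -z (the intrinsics and any distortion apply to the point x, -y, -z); pixel columns grow to the right and rows downward; lengths in m; the calibration is good to about 2 mm. A picture is of the moment at which its call begins. get_calibration takes no time and is no camera call.
- manip.hand_in(): hands the job in; it is judged then, once.
Trained networks look in the newest picture that a camera, given by its name, has taken for a name from the list of things; names that differ only in an ending like _2 or _b are one class to them, and where a whole thing is asked for, a point or a joint stands for the part that bears it (a point fixed in the world has none). Each returns a list of dicts, best first, with "p" (0 to 1); they miss things now and then, are a little off and sometimes report something else, mostly with a low value. They report only what shows in the picture. A call takes as long as a camera call. They do not tell look-alikes from the thing itself.
- manip.find_in(thing, camera): "box" ([left, top, right, bottom] in pixels, round what is visible of it).
- manip.trace(thing, camera): "pixels" (420x560 bool, what is visible of it) and "box" ([left, top, right, bottom] in pixels, round what is visible of it).
- manip.tip_of(thing, camera): "pixel" ([column, row] in pixels: a listed point, or the origin of a listed thing).
The state is a dict: "clock": time; "joint_pos": joint angles; "joint_velocities": joint speeds; "tau": joint torques, N m; "position": TCP position; "ee_rot": TCP orientation; "ft_force": force on the tool from outside, world axes, zero at the start; "torque": the same for the moment, N m; "grip_width": opening from 0.0 (shut) to 1.0 (fully open); "grasp_force": force on a finger pad.
Only numpy, scipy, OpenCV 4.12 (cv2) and the standard library are available. Lean on these libraries where they do the work, as an engineer would, in place of code of your own. Each camera call takes 0.05 s, during which the arm holds its last target. There are 200 camera calls.

## Working session

There is one attempt and no reset: what is moved stays moved. The work goes in short steps, Python scripts to look and compute and a shell command to move; the robot and the scene stay as the last step left them, time stands still between calls to the robot, and variables do not carry over. Pictures are saved under pics/ and viewed, at most 10 in all, crops included, and the job is handed in when it is done.

```bash
mkdir -p pics; ls
cat > h.py <<'E'
import numpy as np,cv2
from scipy.spatial.transform import Rotation as R
from workcell import manip
def ray(cam,px):
    c=manip.get_calibration(cam)
    K=np.array([[c['fx'],0,c['cx']],[0,c['fy'],c['cy']],[0,0,1.]])
    u=cv2.undistortPoints(np.array([[px]],float),K,np.array(c['D'],float))[0,0]
    q=R.from_quat(c['orientation'])
    return np.array(c['xyz']),q.apply([u[0],-u[1],-1.0])
def at_z(cam,px,z):
    o,d=ray(cam,px); return o+d*(z-o[2])/d[2]
def at_d(cam,px,dep):
    o,d=ray(cam,px); return o+d*dep
def proj(cam,P):
    c=manip.get_calibration(cam)
    K=np.array([[c['fx'],0,c['cx']],[0,c['fy'],c['cy']],[0,0,1.]])
    p=R.from_quat(c['orientation']).inv().apply(np.atleast_2d(P)-np.array(c['xyz']))
    p=p*[1,-1,-1]
    return cv2.projectPoints(p,np.zeros(3),np.zeros(3),K,np.array(c['D'],float))[0][:,0]
def cloud(cam,dep):
    c=manip.get_calibration(cam);h,w=dep.shape
    K=np.array([[c['fx'],0,c['cx']],[0,c['fy'],c['cy']],[0,0,1.]])
    g=np.stack(np.meshgrid(np.arange(w),np.arange(h)),-1).reshape(-1,1,2).astype(float)
    u=cv2.undistortPoints(g,K,np.array(c['D'],float))[:,0]
    d=dep.reshape(-1,1)
    p=np.hstack([u[:,:1]*d,-u[:,1:]*d,-d])
    P=R.from_quat(c['orientation']).apply(p)+np.array(c['xyz'])
    return P.reshape(h,w,3)
def shot(cam,name=None):
    im,d=manip.camera(cam)
    if name: cv2.imwrite('pics/'+name+'.png',im[:,:,::-1])
    return im,d
E
python3 - <<'E'
from h import *
np.set_printoptions(precision=4,suppress=True)
o=manip.get_obs();print({k:np.round(v,3) for k,v in o.items()})
for c in('scene','top'):
    im,d=shot(c,c+'0');k=manip.get_calibration(c);print(c,k['xyz'],R.from_quat(k['orientation']).apply([0,0,-1]),k['fx'])
    for t in ['housing','housing_notch','housing_rim','membrane','ring_center','ring_a_end','ring_b_end','pick_grip','pick_foot','pick_guard','rack','rack_slot0','rack_slot1','rack_slot2','red_tray','old_cover','blue_tray']:
        print(t,[(np.round(x['pixel'],1).tolist(),round(x['p'],2)) for x in manip.tip_of(t,c)[:3]])
E
```

```text
pics
{'clock': np.float64(0.0), 'joint_pos': array([-1.302,  0.333, -0.065,  1.461,  0.022,  1.35 , -0.088]), 'joint_velocities': array([-0.   , -0.001, -0.001,  0.003,  0.001, -0.001,  0.   ]), 'tau': array([  0.001, -62.545,   0.05 , -39.161,   0.016,   0.01 ,   0.   ]), 'position': array([0.18 , 0.598, 0.245]), 'ee_rot': array([ 0.145,  0.989, -0.001, -0.   ]), 'ft_force': array([-0.604,  0.234,  0.246]), 'torque': array([0.033, 0.018, 0.006]), 'grasp_force': np.float64(0.0), 'grip_width': np.float64(1.002)}
scene [1.2518 0.6753 0.8511] [-0.5744 -0.5523 -0.6042] 518.7908704521482
housing [([304.2, 235.1], 0.56)]
housing_notch [([296.7, 213.0], 0.83)]
housing_rim [([306.9, 214.5], 0.95)]
membrane [([307.6, 240.8], 0.63)]
ring_center [([421.6, 245.6], 0.74), ([179.5, 222.7], 0.71), ([307.7, 221.8], 0.44)]
ring_a_end [([298.8, 212.0], 0.57), ([431.8, 256.5], 0.52), ([296.2, 212.9], 0.44)]
ring_b_end [([424.4, 258.3], 0.43), ([302.8, 210.5], 0.42)]
pick_grip [([377.9, 236.8], 0.82), ([238.5, 276.2], 0.39)]
pick_foot []
pick_guard [([378.9, 252.0], 0.9), ([433.4, 281.2], 0.45)]
rack [(
[... 642 characters left out ...]
)]
ring_center [([284.4, 232.5], 0.88)]
ring_a_end [([197.5, 166.2], 0.62), ([181.5, 285.1], 0.45), ([305.8, 232.2], 0.41)]
ring_b_end [([289.1, 153.2], 0.72), ([293.4, 245.4], 0.56), ([191.4, 277.6], 0.5)]
pick_grip [([188.3, 217.4], 0.48)]
pick_foot []
pick_guard [([194.1, 223.9], 0.49), ([383.8, 160.8], 0.23)]
rack [([178.3, 224.4], 0.77)]
rack_slot0 [([140.0, 222.5], 0.85), ([189.9, 221.4], 0.75), ([164.5, 222.7], 0.62)]
rack_slot1 [([140.0, 222.5], 0.85), ([189.9, 221.4], 0.75), ([164.5, 222.7], 0.62)]
rack_slot2 [([140.0, 222.5], 0.85), ([189.9, 221.4], 0.75), ([164.5, 222.7], 0.62)]
red_tray [([286.6, 152.4], 0.92)]
old_cover [([263.7, 155.5], 0.73)]
blue_tray [([410.4, 228.0], 0.57)]
```

View pics/top0.png

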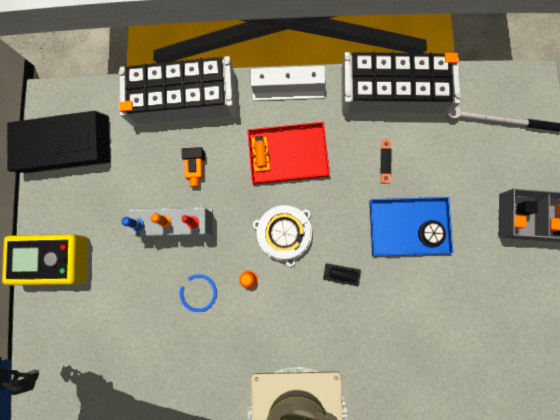

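View pics/scene0.png

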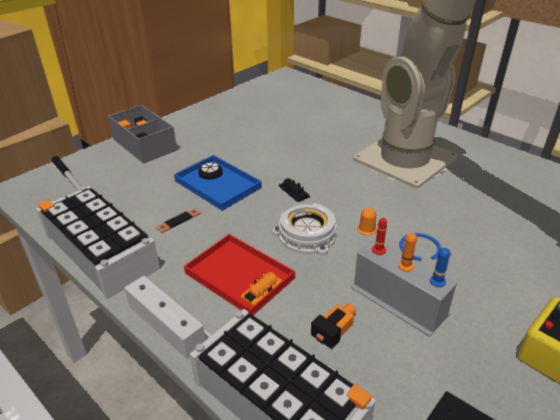

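The top view shows the housing at about (284,232) with its notch facing image up-right. The red pick is at (190,220) in the rack, whose opening faces image down, and the red tray is at (288,152) with the cover at its left end. The blue ring at (198,293) is a decoy.

Run:
```python
from h import *
np.set_printoptions(precision=4,suppress=True)
from scipy.optimize import least_squares
cl={}
ims={}
for c in('scene','top'):
    im,d=shot(c);P=cloud(c,d);cl[c]=P;ims[c]=im
def box(c,b):
    x0,y0,x1,y1=b;return cl[c][y0:y1,x0:x1].reshape(-1,3),ims[c][y0:y1,x0:x1].reshape(-1,3).astype(int)
for c,b in(('top',(245,195,325,270)),('scene',(268,195,345,255))):
    P,C=box(c,b)
    m=(P[:,2]>.046)&(P[:,2]<.056)
    q=P[m]; 
    f=lambda v:np.maximum(np.abs(np.hypot(q[:,0]-v[0],q[:,1]-v[1])-.0595)-.008,0)
    s=least_squares(f,q[:,:2].mean(0),loss='soft_l1',f_scale=.002)
    print(c,'rim',m.sum(),'zmed',np.median(q[:,2]),s.x)
    v=s.x
    r=np.hypot(*(P[:,:2]-v).T);a=np.degrees(np.arctan2(P[:,1]-v[1],P[:,0]-v[0]))
    k=(r>.058)&(r<.067)
    print([(t,round(float(np.median(P[k&(abs(a-t)<6)][:,2])),4)) for t in range(-168,175,12) if (k&(abs(a-t)<6)).any()])
    k=(r>.078)&(r<.089)&(P[:,2]>.004)&(P[:,2]<.06)
    print('lug angles',np.bincount(((a[k]+180)//10).astype(int),minlength=36))
    yel=(C[:,0]>120)&(C[:,0]-C[:,2]>60)&(r<.055)
    print('yellow',np.bincount(((a[yel]+180)//10).astype(int),minlength=36), np.median(P[yel][:,2]))
# rack,tray,pick
for c,b in(('top',(120,195,225,250)),('scene',(345,200,465,330))):
    P,C=box(c,b)
    for n,m in(('red',(C[:,0]>120)&(C[:,1]<60)&(C[:,2]<60)),('orange',(C[:,0]>150)&(C[:,1]>70)&(C[:,2]<70)),('blue',(C[:,2]>110)&(C[:,0]<60))):
        q=P[m&(P[:,2]>.12)]; t=q[q[:,2]>.17]
        print(c,n,len(q),q.mean(0),q[:,2].max(),t.mean(0),t.min(0),t.max(0))
    s=P[(P[:,2]>.094)&(P[:,2]<.106)&(C.max(1)-C.min(1)<40)]
    r=cv2.minAreaRect((s[:,:2]*1000).astype(np.float32));print('shelf',len(s),r)
P,C=box('top',(235,110,340,195));m=(C[:,0]>110)&(C[:,1]<60)&(C[:,2]<60)
s=P[m&(P[:,2]<.035)];print('tray',cv2.minAreaRect((s[:,:2]*1000).astype(np.float32)))
P,C=box('scene',(175,230,300,315));m=(C[:,0]>110)&(C[:,1]<60)&(C[:,2]<60)
s=P[m&(P[:,2]<.035)];print('tray',cv2.minAreaRect((s[:,:2]*1000).astype(np.float32)))
for c,b in(('top',(235,110,340,195)),('scene',(175,230,300,315))):
    P,C=box(c,b);m=(C[:,0]>150)&(C[:,1]>70)&(C[:,2]<70)&(P[:,2]>.015);s=P[m];print('cover',cv2.minAreaRect((s[:,:2]*1000).astype(np.float32)),s[:,2].max())
a=cv2.resize(ims['top'][190:275,240:330],None,fx=4.4,fy=4.4,interpolation=cv2.INTER_CUBIC)
b=cv2.resize(ims['scene'][190:260,262:350],None,fx=4.5,fy=4.5,interpolation=cv2.INTER_CUBIC)
h=max(a.shape[0],b.shape[0]);pad=lambda x:np.pad(x,((0,h-x.shape[0]),(0,0),(0,0)))
cv2.imwrite('pics/crop1.png',np.hstack([pad(a),pad(b)])[:,:,::-1])
```

```text
top rim 824 zmed 0.050336400600080045 [0.4763 0.0203]
[(-168, 0.0508), (-156, 0.0512), (-144, 0.0447), (-132, 0.0446), (-120, 0.0445), (-108, 0.0442), (-96, 0.045), (-84, 0.0445), (-72, 0.0441), (-60, 0.051), (-48, 0.0507), (-36, 0.0502), (-24, 0.0492), (-12, 0.0511), (0, 0.0509), (12, 0.0508), (24, 0.0512), (36, 0.0514), (48, 0.0507), (60, 0.0508), (72, 0.0497), (84, 0.0506), (96, 0.051), (108, 0.0506), (120, 0.051), (132, 0.0495), (144, 0.0495), (156, 0.0503), (168, 0.0503)]
lug angles [16 14  1  1  1  1  0  1  2  1  2  0 14 15  1  0  2  2  0  0  4  0  0  2
 12 14  1  0  0  1  0  0  1  2  0  5]
yellow [11 12 11 15 12  4  0  0  7 12 15 12 12 11 11 10 12 12 11 12 12 12 11 10
 12  8 13 11 13 11 12 13 11 12 12  9] 0.04295896550469891
scene rim 676 zmed 0.050442776927866584 [0.4792 0.0214]
[(-168, 0.0509), (-156, 0.0503), (-144, 0.0439), (-132, 0.0435), (-120, 0.0407), (-108, 0.0447), (-96, 0.0442), (-84, 0.045), (-72, 0.0459), (-60, 0.0511), (-48, 0.0504), (-36, 0.0512), (-24, 0.0495), (-12, 0.0482), (0, 0.0406), (12, 0.0406), (24, 0.0466), (36, 0.041), (48, 0.0414), (60, 0.0445), (72,
[... 1132 characters left out ...]
scene blue 207 [0.5127 0.3905 0.1683] 0.8510602910413161 [0.5156 0.3906 0.1885] [0.5    0.3751 0.1705] [1.2518 0.6753 0.8511]
shelf 1802 ((508.9372863769531, 315.268310546875), (72.25164031982422, 201.99102783203125), 0.6717315912246704)
tray ((695.1080322265625, 4.9384002685546875), (150.6434783935547, 207.0215301513672), 3.8323066234588623)
tray ((698.3672485351562, 6.508232116699219), (152.8950653076172, 212.27767944335938), 4.20015811920166)
cover ((697.776611328125, 5.20599365234375), (147.3325653076172, 208.9217071533203), 4.353241443634033) 0.03844203638682253
cover ((906.8936767578125, 313.26837158203125), (979.5213012695312, 201.46954345703125), 58.00433349609375) 0.8510602910413161
```

View pics/crop1.png

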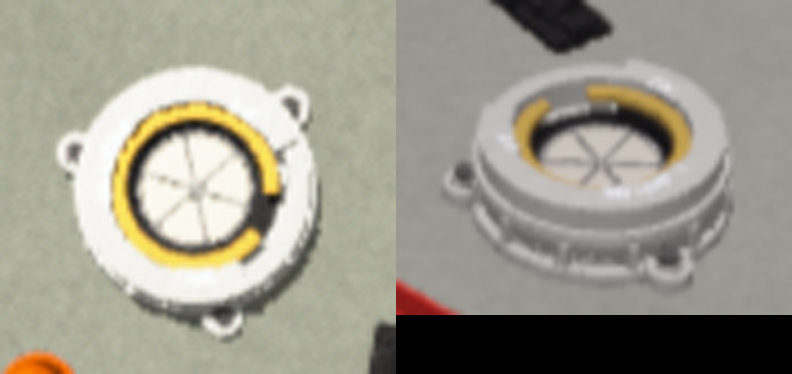

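The gap of the ring faces about -110° in world, in line with the notch (left crop about (258,215)). The two cameras agree to 3 mm. I'll move above the pick next.

```bash
cat > g.py <<'E'
import sys
from h import *
# usage: g.py x y z jawyaw_deg
def goal(x,y,z,yaw):
    o=manip.get_obs();p=np.array(o['position']);q=R.from_quat(o['ee_rot'])
    a=np.radians(yaw);zz=np.array([0,0,-1.]);yy=np.array([np.cos(a),np.sin(a),0]);xx=np.cross(yy,zz)
    T=R.from_matrix(np.stack([xx,yy,zz],1))
    d=q.inv().apply(np.array([x,y,z])-p)/.05
    w=(q.inv()*T).as_rotvec()/np.radians(8)
    print('clock',round(float(o['clock']),2),'pos',np.round(p,4),'jawyaw',round(float(np.degrees(np.arctan2(*q.apply([0,1,0])[1::-1]))),2),'row',np.round(d,3).tolist()+np.round(w,3).tolist())
if __name__=='__main__': goal(*map(float,sys.argv[1:]))
E
python3 g.py 0.506 0.245 0.225 0
```

```text
clock 1.9 pos [0.1798 0.5986 0.2453] jawyaw 73.28 row [-8.283, -4.896, 0.406, 0.0, -0.0, 9.16]
```

```bash
python3 -m pendant '[[-8.28,-4.9,0.4,0,0,9.16,0.2],[-8.28,-4.9,0.4,0,0,9.16,0.2],[-8.28,-4.9,0.4,0,0,9.16,0.2],[-8.28,-4.9,0.4,0,0,9.16,0.2],[-8.28,-4.9,0.4,0,0,9.16,0.2],[-8.28,-4.9,0.4,0,0,9.16,0.2],[-8.28,-4.9,0.4,0,0,9.16,0.2],[-8.28,-4.9,0.4,0,0,9.16,0.2],[-8.28,-4.9,0.4,0,0,9.16,0.2],[-8.28,-4.9,0.4,0,0,9.16,0.2]]' 60; python3 g.py 0.506 0.245 0.145 0
```

```text
clock: 3.15
position: [0.5054, 0.2456, 0.2253]
ee_rot: [0.707, 0.707, 0.0, -0.0]
ft_force: [0.0, 1.2, 0.2]
grip_width: 0.6
grasp_force: 0.0
clock 3.15 pos [0.5054 0.2456 0.2253] jawyaw 0.04 row [-0.012, 0.013, 1.605, -0.003, -0.003, 0.005]
```

```bash
python3 -m pendant '[[0,0,0.5,0,0,0,0.2],[0,0,1,0,0,0,0.2],[0,0,1.4,0,0,0,0.2],[0,0,1.6,0,0,0,0.2],[0,0,1.6,0,0,0,0.2],[0,0,1.6,0,0,0,-0.8],[0,0,1.6,0,0,0,-0.8],[0,0,1.6,0,0,0,-0.8],[0,0,1.6,0,0,0,-0.8],[0,0,1.6,0,0,0,-0.8]]' 100
python3 - <<'E'
from h import *
for c in('scene','top'):
    im,d=shot(c)
    if c=='scene': a=cv2.resize(im[150:340,330:480],None,fx=3,fy=3)
    else: b=cv2.resize(im[180:260,110:230],None,fx=3,fy=3)
h=max(a.shape[0],b.shape[0]);pad=lambda x:np.pad(x,((0,h-x.shape[0]),(0,0),(0,0)))
cv2.imwrite('pics/g1.png',np.hstack([pad(a),pad(b)])[:,:,::-1])
E
```

```text
clock: 4.4
position: [0.506, 0.245, 0.1458]
ee_rot: [0.707, 0.707, 0.0, -0.0]
ft_force: [-1.0, 0.4, 5.5]
grip_width: 0.183
grasp_force: 97.4
```

View pics/g1.png

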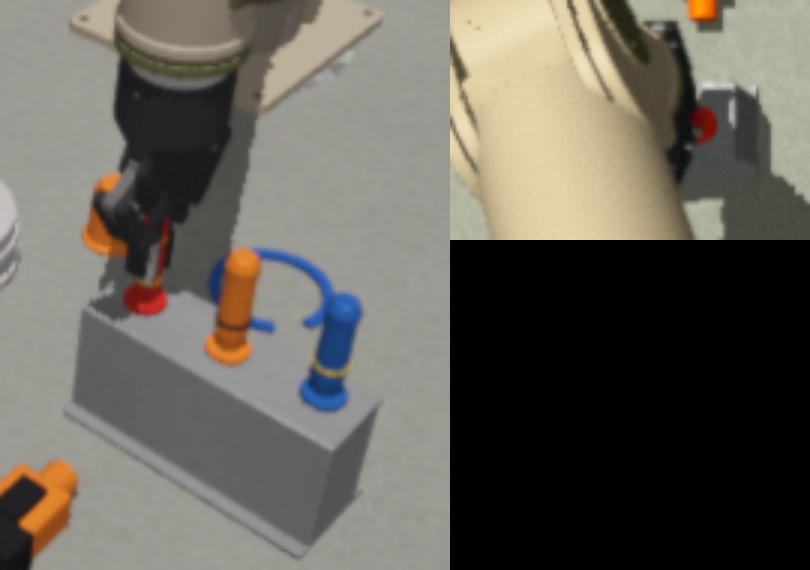

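The scene crop shows the jaws closed on the red handle with the guard still on the shelf, and the neighbouring tools undisturbed. Next I lift it and draw it out.

```bash
python3 -m pendant '[[0,0,-0.1,0,0,0,-0.8],[0,0,-0.2,0,0,0,-0.8],[0,-0.3,-0.2,0,0,0,-0.8],[0,-0.9,-0.2,0,0,0,-0.8],[0,-1.4,-0.2,0,0,0,-0.8],[0,-1.8,-0.2,0,0,0,-0.8],[0,-1.8,-0.8,0,0,0,-0.8],[0,-1.8,-1.6,0,0,0,-0.8],[0,-1.8,-1.6,0,0,0,-0.8],[0,-1.8,-1.6,0,0,0,-0.8]]' 110
python3 - <<'E'
from h import *
for c in('scene','top'):
    im,d=shot(c)
    for t in('pick_grip','pick_foot','pick_guard'):
        print(c,t,[(np.round(x['pixel'],1).tolist(),round(x['p'],2)) for x in manip.tip_of(t,c)[:2]])
p=np.array(manip.get_obs()['position']);print(p,manip.get_obs()['grip_width'])
for c in('scene','top'): print(c,proj(c,[p+[0,0,.005],p+[0,0,-.041],p+[.007,0,-.1185]]))
E
python3 g.py 0.478 0.02 0.225 -20
```

```text
clock: 5.75
position: [0.415, 0.2447, 0.2246]
ee_rot: [0.707, 0.707, -0.0, -0.0]
ft_force: [0.0, -1.4, -1.4]
grip_width: 0.187
grasp_force: 107.3
scene pick_grip [([408.9, 183.7], 0.51)]
scene pick_foot [([403.5, 231.8], 0.85), ([306.1, 215.9], 0.45)]
scene pick_guard [([406.9, 204.7], 0.53), ([367.6, 230.2], 0.22)]
top pick_grip [([179.1, 254.1], 0.41), ([300.3, 232.4], 0.39)]
top pick_foot [([193.2, 264.9], 0.53), ([285.9, 229.5], 0.39)]
top pick_guard [([184.4, 256.1], 0.52), ([163.1, 223.2], 0.41)]
[0.41570332 0.24474248 0.22493674] 0.18336311176604625
scene [[409.29146707 183.25846452]
 [406.22176591 200.87419749]
 [399.65818872 230.09519337]]
top [[178.83466216 255.4507911 ]
 [184.26072448 256.19305994]
 [192.36962717 254.44137611]]
clock 6.15 pos [0.4157 0.2447 0.2249] jawyaw -0.0 row [-4.495, 1.246, 0.0, -0.003, 0.004, 2.5]
```

Run:
```python
from h import *
im,d=shot('scene');a=cv2.resize(im[165:255,350:450],None,fx=4,fy=4,interpolation=cv2.INTER_CUBIC)
im,d=shot('top');b=cv2.resize(im[230:290,150:225],None,fx=5.3,fy=5.3,interpolation=cv2.INTER_CUBIC)
h=max(a.shape[0],b.shape[0]);pad=lambda x:np.pad(x,((0,h-x.shape[0]),(0,0),(0,0)))
cv2.imwrite('pics/p1.png',np.hstack([pad(a),pad(b)])[:,:,::-1])
p=np.array(manip.get_obs()['position'])
for yaw in range(-180,180,45):
    a=np.radians(yaw)
    P=[p+[.014*np.cos(a),.014*np.sin(a),-.1235+.001],p+[0,0,-.1235]]
    print(yaw,((proj('scene',P)-[350,165])*4).round(0).tolist(),((proj('top',P)-[150,230])*5.3).round(0).tolist())
```

```text
-180 [[219.0, 248.0], [205.0, 261.0]] [[226.0, 175.0], [227.0, 145.0]]
-135 [[200.0, 244.0], [205.0, 261.0]] [[248.0, 166.0], [227.0, 145.0]]
-90 [[184.0, 249.0], [205.0, 261.0]] [[256.0, 144.0], [227.0, 145.0]]
-45 [[180.0, 260.0], [205.0, 261.0]] [[247.0, 123.0], [227.0, 145.0]]
0 [[191.0, 272.0], [205.0, 261.0]] [[226.0, 115.0], [227.0, 145.0]]
45 [[210.0, 276.0], [205.0, 261.0]] [[205.0, 124.0], [227.0, 145.0]]
90 [[226.0, 271.0], [205.0, 261.0]] [[197.0, 146.0], [227.0, 145.0]]
135 [[230.0, 259.0], [205.0, 261.0]] [[205.0, 167.0], [227.0, 145.0]]
```

View pics/p1.png

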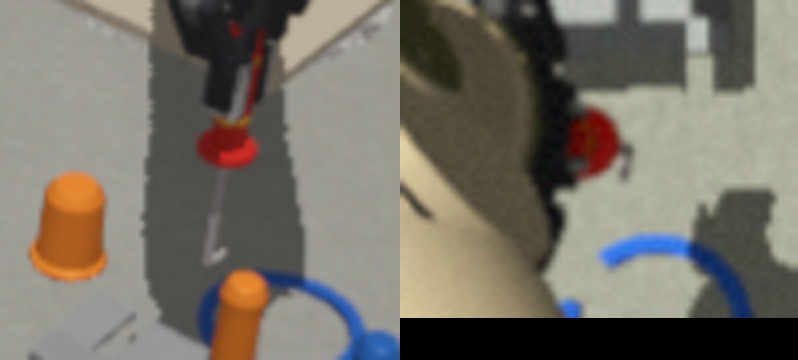

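In the right crop the foot points toward -x (shank at (628,145), tip at (625,175)). So the pick's yaw is about 177° with jaw yaw 0. A jaw yaw of -18° aims the foot at the b-end.

```bash
python3 g.py 0.4662 -0.0241 0.195 -18
```

```text
clock 6.25 pos [0.4158 0.2448 0.2251] jawyaw -0.0 row [-5.378, 1.008, 0.603, -0.001, 0.002, 2.25]
```

```bash
python3 -m pendant '[[-1,0.2,0,0,0,0.4,-0.8],[-2,0.4,0,0,0,0.8,-0.8],[-3,0.6,0,0,0,1.3,-0.8],[-4,0.8,0,0,0,1.8,-0.8],[-4.8,0.9,0.2,0,0,2.2,-0.8],[-5.3,1,0.5,0,0,2.25,-0.8],[-5.38,1.01,0.6,0,0,2.25,-0.8],[-5.38,1.01,0.6,0,0,2.25,-0.8],[-5.38,1.01,0.6,0,0,2.25,-0.8],[-5.38,1.01,0.6,0,0,2.25,-0.8]]'
cat > see.py <<'E'
# project the ideal pick and ring (centre, gap angle) over the current views
import sys
from h import *
cx,cy,ga,fy,name=float(sys.argv[1]),float(sys.argv[2]),float(sys.argv[3]),float(sys.argv[4]),sys.argv[5]
p=np.array(manip.get_obs()['position']);a=np.radians(fy);f=np.array([np.cos(a),np.sin(a),0])
t=np.radians(ga+np.linspace(16.6,343.4,80))
ring=lambda r,z:np.stack([cx+r*np.cos(t),cy+r*np.sin(t),0*t+z],1)
pk=np.array([p+[0,0,-.05],p+[0,0,-.1235],p+[0,0,-.1235]+.0135*f])
out=[]
for c,s in(('scene',6),('top',6)):
    im,_=shot(c);q=proj(c,[[cx,cy,.06]])[0]
    x0,y0=int(q[0])-32,int(q[1])-34
    a=cv2.resize(im[y0:y0+66,x0:x0+65],None,fx=s,fy=s,interpolation=cv2.INTER_CUBIC)
    b=a.copy()
    for P,col in((ring(.041,.043),(0,0,255)),(ring(.050,.043),(0,0,255)),(pk,(0,255,0))):
        uv=((proj(c,P)-[x0,y0]+.5)*s*8).astype(np.int32)
        cv2.polylines(b,[uv],False,col,1,cv2.LINE_AA,3)
    out.append(b)
cv2.imwrite('pics/'+name+'.png',np.hstack(out)[:,:,::-1])
E
python3 see.py .477 .0205 -110.5 159 s1; python3 g.py 0.4662 -0.0241 0.1545 -18
```

```text
clock: 7.5
position: [0.4665, -0.0233, 0.1956]
ee_rot: [0.809, 0.588, 0.0, 0.0]
ft_force: [0.8, -0.8, -1.5]
grip_width: 0.185
grasp_force: 107.4
clock 7.6 pos [ 0.4664 -0.0236  0.1956] jawyaw -17.95 row [-0.011, -0.002, 0.821, 0.002, -0.003, 0.007]
```

View pics/s1.png

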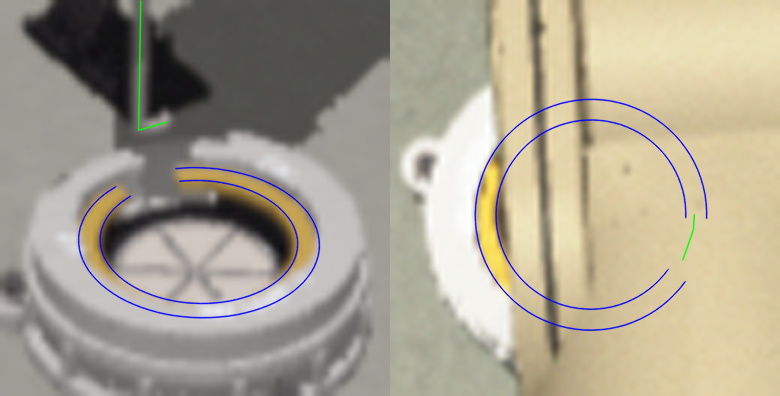

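The overlay shows the pick's foot at (147–168,125) about 1.5 mm too far to the right of the model, above the gap (140–175,185) in the scene view. I'll correct that and descend.

```bash
python3 g.py 0.4677 -0.0251 0.154 -18
```

```text
clock 7.6 pos [ 0.4664 -0.0236  0.1956] jawyaw -17.95 row [-0.021, 0.033, 0.831, 0.002, -0.003, 0.007]
```

```bash
python3 -m pendant '[[-0.02,0.035,0,0,0,0,-0.8],[-0.02,0.035,0,0,0,0,-0.8],[-0.02,0.035,0.15,0,0,0,-0.8],[-0.02,0.035,0.3,0,0,0,-0.8],[-0.02,0.035,0.42,0,0,0,-0.8],[-0.02,0.035,0.52,0,0,0,-0.8],[-0.02,0.035,0.62,0,0,0,-0.8],[-0.02,0.035,0.72,0,0,0,-0.8],[-0.02,0.035,0.82,0,0,0,-0.8],[-0.02,0.035,0.83,0,0,0,-0.8]]'
python3 see.py .4775 .0205 -110.5 159 s2; python3 g.py 0.4551 -0.0202 0.154 -18
```

```text
clock: 8.85
position: [0.4675, -0.0256, 0.1534]
ee_rot: [0.809, 0.588, -0.0, -0.0]
ft_force: [-0.0, -0.1, -0.6]
grip_width: 0.185
grasp_force: 107.4
clock 8.95 pos [ 0.4677 -0.0256  0.1538] jawyaw -18.0 row [0.025, -0.273, -0.004, -0.0, -0.0, 0.0]
```

View pics/s2.png

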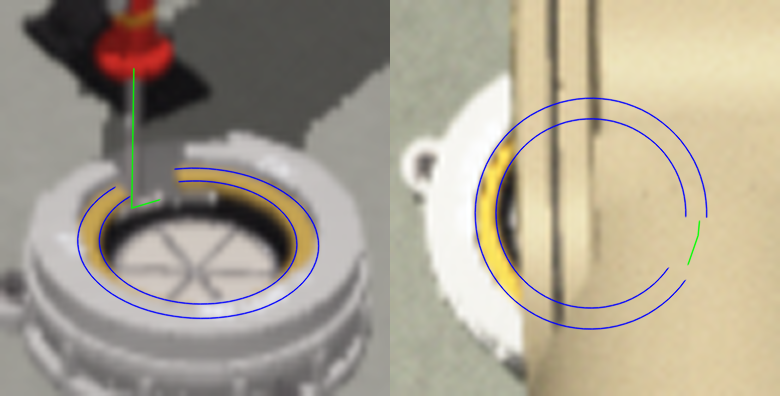

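The foot is down in the pocket (elbow about (134,205) on the left) with no contact force. I'll slide it under the b-end.

```bash
python3 -m pendant '[[0,-0.04,0,0,0,0,-0.8],[0,-0.08,0,0,0,0,-0.8],[0,-0.12,0,0,0,0,-0.8],[0,-0.16,0,0,0,0,-0.8],[0,-0.2,0,0,0,0,-0.8],[0.01,-0.23,0,0,0,0,-0.8],[0.02,-0.26,0,0,0,0,-0.8],[0.02,-0.27,0,0,0,0,-0.8],[0.02,-0.27,0,0,0,0,-0.8],[0.02,-0.27,0,0,0,0,-0.8]]' 120; python3 see.py .4775 .0205 -110.5 159 s3
```

```text
clock: 10.2
position: [0.4552, -0.0206, 0.1538]
ee_rot: [0.809, 0.588, 0.0, -0.0]
ft_force: [0.3, 0.9, -1.3]
grip_width: 0.18
grasp_force: 116.9
```

View pics/s3.png

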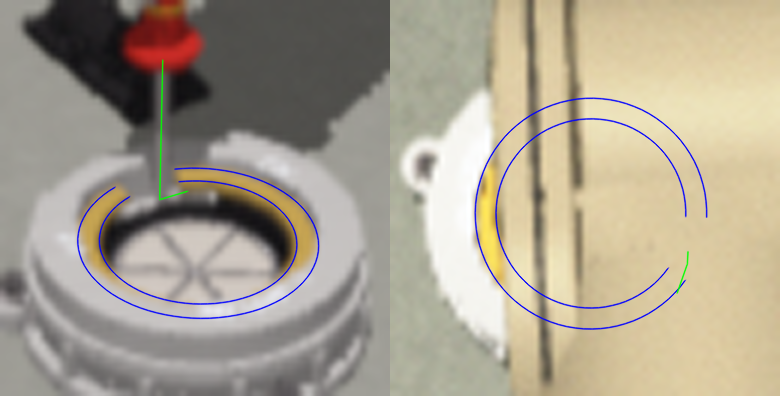

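Shank at x≈163 is just short of the b-end at x≈176, so the foot is under it. Now lifting.

```bash
python3 -m pendant '[[0,0,-0.05,0,0,0,-0.8],[0,0,-0.1,0,0,0,-0.8],[0,0,-0.15,0,0,0,-0.8],[0,0,-0.2,0,0,0,-0.8],[0,0,-0.25,0,0,0,-0.8],[0,0,-0.3,0,0,0,-0.8],[0,0,-0.35,0,0,0,-0.8],[0,0,-0.4,0,0,0,-0.8],[0,0,-0.4,0,0,0,-0.8],[0,0,-0.4,0,0,0,-0.8]]' 120; python3 see.py .4775 .0205 -110.5 159 s4
```

```text
clock: 11.55
position: [0.4551, -0.0207, 0.1738]
ee_rot: [0.809, 0.588, -0.0, 0.0]
ft_force: [-0.7, -0.8, -1.6]
grip_width: 0.179
grasp_force: 117.1
```

View pics/s4.png

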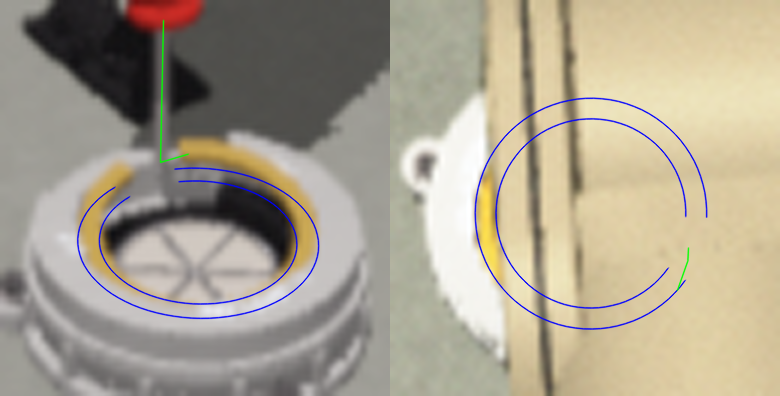

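Both ends have sprung up, with the b-end now at (180,150) above the rim and the ring leaning. I'll withdraw the pick.

```bash
python3 -m pendant '[[0,0,0.06,0,0,0,-0.8],[0,0,0.12,0,0,0,-0.8],[0,0.08,0.12,0,0,0,-0.8],[0,0.16,0.12,0,0,0,-0.8],[0,0.25,0.12,0,0,0,-0.8],[0,0.25,0.12,0,0,0,-0.8],[0,0.25,-0.2,0,0,0,-0.8],[0,0.25,-0.6,0,0,0,-0.8],[0,0.25,-1.1,0,0,0,-0.8],[0,0.25,-1.1,0,0,0,-0.8]]'; python3 g.py 0.416 0.245 0.228 0
```

```text
clock: 12.9
position: [0.4681, -0.0243, 0.2313]
ee_rot: [0.809, 0.588, 0.002, 0.001]
ft_force: [0.2, -0.0, -1.0]
grip_width: 0.178
grasp_force: 117.1
clock 12.9 pos [ 0.4681 -0.0243  0.2313] jawyaw -18.0 row [4.8, -2.656, 0.069, 0.027, -0.014, -2.25]
```

```bash
python3 -m pendant '[[0.8,-0.4,0.02,0.02,-0.01,-0.3,-0.8],[1.8,-1,0.04,0.02,-0.01,-0.8,-0.8],[2.8,-1.5,0.07,0.02,-0.01,-1.3,-0.8],[3.8,-2.1,0.07,0.02,-0.01,-1.8,-0.8],[4.5,-2.5,0.07,0.02,-0.01,-2.2,-0.8],[4.8,-2.66,0.07,0.02,-0.01,-2.25,-0.8],[4.8,-2.66,0.07,0.02,-0.01,-2.25,-0.8],[4.8,-2.66,0.07,0.02,-0.01,-2.25,-0.8],[4.8,-2.66,0.07,0.02,-0.01,-2.25,-0.8],[4.8,-2.66,0.07,0.02,-0.01,-2.25,-0.8]]'
python3 - <<'E'
from h import *
p=np.array(manip.get_obs()['position'])
im,d=shot('scene')
print('guard',[(np.round(x['pixel'],1),x['p']) for x in manip.tip_of('pick_guard','scene')[:1]],proj('scene',[p+[0,0,-.046]]))
# red guard pixels near
q=proj('scene',[p+[0,0,-.046]])[0].astype(int)
s=im[q[1]-15:q[1]+15,q[0]-15:q[0]+15].astype(int);m=(s[...,0]>110)&(s[...,1]<60)&(s[...,2]<60)
ys,xs=np.nonzero(m);print('guard bottom row',ys.max()+q[1]-15,'cols',xs.min()+q[0]-15,xs.max()+q[0]-15)
P=cloud('scene',d);C=im.astype(int)
w=P[(C[...,0]>120)&(C[...,0]-C[...,2]>60)&(np.hypot(P[...,0]-.477,P[...,1]-.0205)<.058)&(P[...,2]>.03)&(P[...,2]<.08)]
a=np.degrees(np.arctan2(w[:,1]-.0205,w[:,0]-.477))
for t in range(-180,180,15):
    k=abs(a-t)<7.5
    if k.sum()>2: print(t,k.sum(),np.percentile(w[k][:,2],[10,50,90]).round(4), np.hypot(w[k][:,0]-.477,w[k][:,1]-.0205).mean().round(4))
E
python3 g.py 0.416 0.245 0.156 0
```

```text
clock: 14.15
position: [0.415, 0.2443, 0.2254]
ee_rot: [0.708, 0.707, -0.001, -0.001]
ft_force: [0.1, 0.6, -0.8]
grip_width: 0.178
grasp_force: 117.2
guard [(array([405.1, 205.3]), 0.61)] [[405.92662464 202.32771843]]
guard bottom row 206 cols 404 413
-180 9 [0.0537 0.0565 0.0576] 0.0408
-165 13 [0.0547 0.0568 0.0598] 0.0412
-150 16 [0.0538 0.0584 0.0596] 0.0425
-135 15 [0.0541 0.0565 0.0595] 0.0437
-90 10 [0.054  0.0559 0.0575] 0.0429
-75 11 [0.0537 0.0564 0.0573] 0.0431
-60 12 [0.0548 0.0554 0.0572] 0.0432
-45 14 [0.0507 0.0537 0.0555] 0.0454
-30 13 [0.0471 0.0503 0.052 ] 0.0454
-15 9 [0.0478 0.0483 0.0498] 0.0455
0 8 [0.0451 0.0475 0.048 ] 0.0453
105 11 [0.0444 0.0487 0.0505] 0.0446
120 12 [0.0479 0.0499 0.0515] 0.0445
135 13 [0.0472 0.0508 0.054 ] 0.0438
150 14 [0.0487 0.0531 0.0554] 0.0436
165 14 [0.0509 0.0547 0.0563] 0.0423
clock 14.25 pos [0.4148 0.2446 0.2254] jawyaw -0.04 row [0.009, 0.027, 1.387, -0.021, 0.005, -0.006]
```

```bash
python3 -m pendant '[[0.01,0.03,0.5,-0.02,0,0,-0.8],[0.01,0.03,1,-0.02,0,0,-0.8],[0.01,0.03,1.3,-0.02,0,0,-0.8],[0.01,0.03,1.32,-0.02,0,0,-0.8],[0.01,0.5,1.32,-0.02,0,0,-0.8],[0.01,1,1.32,-0.02,0,0,-0.8],[0.01,1.4,1.32,-0.02,0,0,-0.8],[0.01,1.7,1.32,-0.02,0,0,-0.8],[0.01,1.82,1.32,-0.02,0,0,-0.8],[0.01,1.82,1.32,-0.02,0,0,-0.8]]'
python3 g.py 0.506 0.245 0.146 0
```

```text
clock: 15.5
position: [0.5055, 0.2455, 0.1591]
ee_rot: [0.707, 0.707, -0.0, 0.0]
ft_force: [0.8, -0.3, -0.9]
grip_width: 0.182
grasp_force: 117.3
clock 15.5 pos [0.5055 0.2455 0.1591] jawyaw -0.01 row [-0.009, 0.011, 0.263, -0.002, 0.006, -0.001]
```

```bash
python3 -m pendant '[[-0.01,0.01,0.06,0,0,0,-0.8],[-0.01,0.01,0.12,0,0,0,-0.8],[-0.01,0.01,0.17,0,0,0,-0.8],[-0.01,0.01,0.2,0,0,0,-0.8],[-0.01,0.01,0.22,0,0,0,-0.8],[-0.01,0.01,0.23,0,0,0,-0.8],[-0.01,0.01,0.24,0,0,0,-0.8],[-0.01,0.01,0.24,0,0,0,-0.8],[-0.01,0.01,0.24,0,0,0,-0.8],[-0.01,0.01,0.24,0,0,0,-0.8]]'
python3 g.py 0.506 0.245 0.146 0
```

```text
clock: 16.75
position: [0.506, 0.245, 0.1471]
ee_rot: [0.707, 0.707, -0.0, 0.0]
ft_force: [0.3, 0.2, -0.5]
grip_width: 0.179
grasp_force: 117.3
clock 16.75 pos [0.506  0.245  0.1471] jawyaw 0.0 row [0.001, -0.0, 0.022, -0.001, 0.006, 0.0]
```

```bash
python3 -m pendant '[[0,0,0.02,0,0,0,-0.8],[0,0,0.03,0,0,0,-0.8],[0,0,0.03,0,0,0,0.2],[0,0,0.03,0,0,0,0.2],[0,0,0.03,0,0,0,0.2],[0,0,0.03,0,0,0,0.2],[0,0,-0.3,0,0,0,0.2],[0,0,-0.9,0,0,0,0.2],[0,0,-1.6,0,0,0,0.2],[0,0,-1.6,0,0,0,0.2]]'
python3 - <<'E'
from h import *
p=np.array(manip.get_obs()['position'])
im,d=shot('scene')
print('guard',[(np.round(x['pixel'],1),round(x['p'],2)) for x in manip.tip_of('pick_guard','scene')[:2]],'before 378.9,252.0')
print('grip',[(np.round(x['pixel'],1),round(x['p'],2)) for x in manip.tip_of('pick_grip','scene')[:2]],'before 377.9,236.8')
E
```

```text
clock: 18.0
position: [0.5075, 0.2456, 0.231]
ee_rot: [0.707, 0.707, 0.003, 0.001]
ft_force: [-0.6, 0.4, -1.7]
grip_width: 0.601
grasp_force: 0.0
guard [(array([381.1, 250.9]), 0.7)] before 378.9,252.0
grip [(array([379. , 235.4]), 0.7), (array([375.5, 247.3]), 0.3)] before 377.9,236.8
```

```bash
cat > fit.py <<'E'
from h import *
from scipy.optimize import least_squares
def pts(cam,c0,rad,zmin,zmax):
    im,d=shot(cam);P=cloud(cam,d);C=cv2.cvtColor(im,cv2.COLOR_RGB2HSV).astype(int)
    m=(C[...,0]>16)&(C[...,0]<32)&(C[...,1]>110)&(C[...,2]>90)&(np.hypot(P[...,0]-c0[0],P[...,1]-c0[1])<rad)&(P[...,2]>zmin)&(P[...,2]<zmax)
    return P[m]
def fit(c0,rad=.062,zmin=.03,zmax=.08):
    for cam in('scene','top'):
        w=pts(cam,c0,rad,zmin,zmax)
        if len(w)<30: print(cam,'few',len(w));continue
        # robust plane z=a+bx+cy
        X=w[:,:2]-c0
        s=least_squares(lambda v:v[0]+X@v[1:]-w[:,2],[w[:,2].mean(),0,0],loss='soft_l1',f_scale=.002).x
        k=abs(s[0]+X@s[1:]-w[:,2])<.004
        X=X[k]
        cc=least_squares(lambda v:np.maximum(abs(np.hypot(*(X-v).T)-.0455)-.0045,0),[0,0],loss='soft_l1',f_scale=.001).x
        a=np.degrees(np.arctan2(*(X-cc).T[::-1]))
        h=np.bincount(((a+180)//6).astype(int),minlength=60)
        a=np.sort(a);gp=np.diff(np.r_[a,a[0]+360]);i=gp.argmax()
        print(cam,k.sum(),'centre',np.round(cc+c0,4),'ztop',round(s[0]+cc@s[1:],4),'slope',np.round(np.hypot(s[1],s[2]),3),'up-dir',np.degrees(np.arctan2(s[2],s[1])).round(1),'gap',gp[i].round(1),'mid',(a[i]+gp[i]/2).round(1))
        print(h.tolist())
E
python3 - <<'E'
from fit import *
fit(np.array([.477,.0205]))
print(manip.get_obs()['clock'])
E
```

```text
scene 148 centre [0.4801 0.0231] ztop 0.0509 slope 0.146 up-dir -127.3 gap 107.1 mid 47.8
[4, 4, 5, 4, 4, 5, 6, 6, 3, 0, 0, 0, 0, 0, 4, 3, 4, 4, 5, 2, 4, 3, 4, 4, 3, 3, 6, 3, 1, 1, 0, 0, 0, 0, 0, 0, 0, 0, 0, 0, 0, 0, 0, 0, 0, 0, 1, 2, 3, 5, 4, 4, 6, 4, 4, 5, 3, 3, 4, 5]
top 304 centre [0.4765 0.0217] ztop 0.051 slope 0.172 up-dir -128.8 gap 33.1 mid -112.4
[6, 5, 5, 7, 6, 8, 7, 7, 4, 0, 0, 0, 0, 0, 7, 8, 7, 5, 6, 5, 7, 7, 5, 6, 4, 8, 5, 6, 5, 6, 5, 6, 7, 5, 7, 6, 7, 5, 7, 5, 6, 4, 5, 3, 4, 4, 5, 6, 4, 4, 4, 4, 4, 6, 4, 5, 5, 5, 5, 5]
18.25
```

```bash
cat > g2.py <<'E'
import sys
from h import *
# point, jaw yaw (deg), slope, up-dir(deg), stand-off along normal from ring middle to TCP
def goal2(pt,yaw,slope,up,off):
    o=manip.get_obs();p=np.array(o['position']);q=R.from_quat(o['ee_rot'])
    u=np.radians(up);n=np.array([-slope*np.cos(u),-slope*np.sin(u),1]);n/=np.linalg.norm(n)
    a=np.radians(yaw);y=np.array([np.cos(a),np.sin(a),0]);y-=n*(y@n);y/=np.linalg.norm(y)
    T=R.from_matrix(np.stack([np.cross(y,-n),y,-n],1))
    t=np.array(pt)+n*off
    d=q.inv().apply(t-p)/.05;w=(q.inv()*T).as_rotvec()/np.radians(8)
    print('clock',round(float(o['clock']),2),'pos',p.round(4),'target',t.round(4),'row',d.round(3).tolist()+w.round(3).tolist())
if __name__=='__main__':
    v=list(map(float,sys.argv[1:]));goal2(v[:3],*v[3:])
E
python3 g2.py .4463 -.0103 .0558 46 .16 -128 .1; python3 -c "
from workcell import manip;print(manip.get_obs()['joint_pos'])"
```

```text
clock 18.25 pos [0.5056 0.2448 0.2264] target [0.456  0.0021 0.1545] row [-4.851, -0.99, 1.445, 1.007, -0.559, -5.727]
[-0.85600022  0.2061299   0.37244373  1.67666113 -0.0770679   1.27529516
 -0.46797891]
```

```bash
python3 -m pendant '[[-1,-0.2,0,0,0,-0.6,-0.4],[-2.2,-0.4,0,0.2,-0.1,-1.8,-0.4],[-3.4,-0.7,0.4,0.5,-0.3,-3,-0.4],[-4.4,-0.9,1,0.8,-0.4,-4.3,-0.4],[-4.85,-0.99,1.44,1,-0.56,-5.5,-0.4],[-4.85,-0.99,1.44,1,-0.56,-5.73,-0.4],[-4.85,-0.99,1.44,1,-0.56,-5.73,-0.4],[-4.85,-0.99,1.44,1,-0.56,-5.73,-0.4],[-4.85,-0.99,1.44,1,-0.56,-5.73,-0.4],[-4.85,-0.99,1.44,1,-0.56,-5.73,-0.4]]' 60
python3 - <<'E'
from fit import *
fit(np.array([.477,.0205]))
for c in('scene','top'):
    shot(c)
    for t in('ring_b_end','ring_a_end'):
        print(c,t,[(np.round(x['pixel'],1).tolist(),round(x['p'],2)) for x in manip.tip_of(t,c)[:3]])
print(proj('scene',[[.4775+.0455*np.cos(np.radians(-128.6)),.022+.0455*np.sin(np.radians(-128.6)),.0558]]))
E
python3 g2.py .4463 -.0103 .0558 46 .16 -128 .006
```

```text
clock: 19.5
position: [0.4567, 0.0028, 0.1555]
ee_rot: [0.374, 0.924, -0.075, -0.021]
ft_force: [-0.7, -0.1, -0.7]
grip_width: 0.3
grasp_force: 0.0
scene 161 centre [0.4803 0.0232] ztop 0.0508 slope 0.155 up-dir -128.0 gap 106.6 mid 47.8
[3, 5, 5, 6, 5, 6, 6, 6, 2, 0, 0, 0, 0, 0, 5, 2, 6, 3, 4, 6, 6, 4, 2, 5, 4, 3, 4, 4, 2, 1, 0, 0, 0, 0, 0, 0, 0, 0, 0, 0, 0, 0, 0, 0, 0, 0, 1, 2, 3, 2, 6, 1, 8, 5, 4, 5, 3, 7, 4, 5]
top few 28
scene ring_b_end [([333.4, 329.5], 0.75), ([302.8, 206.5], 0.66), ([307.1, 218.6], 0.54)]
scene ring_a_end [([432.4, 255.4], 0.45), ([294.7, 208.2], 0.41)]
top ring_b_end [([189.9, 277.8], 0.7)]
top ring_a_end [([183.6, 287.1], 0.53), ([301.9, 230.4], 0.45), ([139.3, 220.8], 0.35)]
[[304.86686973 205.87938943]]
clock 19.9 pos [0.4565 0.0024 0.1552] target [ 0.4469 -0.0096  0.0617] row [0.005, -0.011, 1.895, 0.015, 0.005, -0.0]
```

```bash
python3 -m pendant '[[0,-0.01,0.4,0.01,0,0,-0.4],[0,-0.01,0.8,0.01,0,0,-0.4],[0,-0.01,1.2,0.01,0,0,-0.4],[0,-0.01,1.45,0.01,0,0,-0.4],[0,-0.01,1.6,0.01,0,0,-0.4],[0,-0.01,1.7,0.01,0,0,-0.4],[0,-0.01,1.78,0.01,0,0,-0.4],[0,-0.01,1.85,0.01,0,0,-0.4],[0,-0.01,1.89,0.01,0,0,-0.4],[0,-0.01,1.89,0.01,0,0,-0.4]]' 40
python3 - <<'E'
from fit import *
fit(np.array([.477,.0205]))
E
```

```text
clock: 21.15
position: [0.4471, -0.0096, 0.062]
ee_rot: [0.374, 0.924, -0.076, -0.021]
ft_force: [-0.5, -0.7, -0.0]
grip_width: 0.304
grasp_force: 0.0
scene 136 centre [0.4798 0.0227] ztop 0.0514 slope 0.13 up-dir -124.7 gap 102.9 mid 46.5
[4, 6, 6, 1, 0, 0, 0, 0, 0, 0, 0, 0, 0, 0, 2, 5, 3, 3, 5, 5, 2, 7, 3, 4, 5, 5, 4, 3, 2, 1, 0, 0, 0, 0, 0, 0, 0, 0, 0, 0, 0, 0, 0, 0, 0, 0, 1, 4, 2, 5, 4, 3, 5, 6, 2, 5, 7, 6, 6, 4]
top few 0
```

```bash
python3 -m pendant '[[0,0,0,0,0,0,-0.6],[0,0,0,0,0,0,-0.8],[0,0,0,0,0,0,-1],[0,0,0,0,0,0,-1],[0,0,0,0,0,0,-1],[0,0,0,0,0,0,-1],[0,0,0,0,0,0,-1],[0,0,0,0,0,0,-1],[0,0,0,0,0,0,-1],[0,0,0,0,0,0,-1]]' 60
python3 - <<'E'
from h import *
o=manip.get_obs();q=R.from_quat(o['ee_rot']);print(q.as_matrix().round(3),q.inv().apply([np.cos(np.radians(-112)),np.sin(np.radians(-112)),0]).round(3),q.inv().apply([0,0,1]).round(3))
E
```

```text
clock: 22.5
position: [0.4474, -0.0098, 0.0621]
ee_rot: [0.374, 0.924, -0.076, -0.021]
ft_force: [2.5, -3.5, 0.4]
grip_width: 0.078
grasp_force: 57.7
[[-0.719  0.688 -0.096]
 [ 0.695  0.709 -0.125]
 [-0.018 -0.156 -0.988]] [-0.375 -0.915  0.151] [-0.018 -0.156 -0.988]
```

```bash
python3 -m pendant '[[-0.01,-0.04,-0.015,0,0,0,-1],[-0.03,-0.08,-0.03,0,0,0,-1],[-0.045,-0.12,-0.06,0,0,0,-1],[-0.06,-0.165,-0.095,0,0,0,-1],[-0.065,-0.19,-0.22,0,0,0,-1],[-0.07,-0.21,-0.37,0,0,0,-1],[-0.08,-0.3,-0.8,0,0,0,-1],[-0.09,-0.4,-1.56,0,0,0,-1],[-0.09,-0.4,-1.56,0,0,0,-1],[-0.09,-0.4,-1.56,0,0,0,-1]]'
python3 - <<'E'
from fit import *
p=np.array(manip.get_obs()['position'])
c=p[:2]+.045*np.array([np.cos(np.radians(46)),np.sin(np.radians(46))])
print(c,p);fit(c,zmin=.09,zmax=.19)
E
```

```text
clock: 23.75
position: [0.4438, -0.0171, 0.1419]
ee_rot: [0.374, 0.924, -0.076, -0.022]
ft_force: [-0.7, 0.0, -0.3]
grip_width: 0.07
grasp_force: 57.4
[0.47507091 0.01526729] [ 0.44381128 -0.017103    0.1419397 ]
scene 302 centre [0.4734 0.0161] ztop 0.1297 slope 0.188 up-dir -130.0 gap 60.0 mid -121.6
[4, 4, 4, 6, 4, 0, 0, 0, 0, 0, 0, 0, 0, 0, 1, 5, 7, 6, 7, 6, 5, 6, 3, 5, 6, 7, 6, 6, 5, 8, 8, 10, 6, 7, 8, 7, 8, 7, 7, 11, 4, 10, 6, 6, 6, 7, 4, 4, 9, 5, 6, 4, 5, 5, 6, 5, 4, 7, 3, 6]
top few 0
```

```bash
cat > pl.py <<'E'
import sys
from h import *
# level ring: args: ring centre xyz(mid) measured, slope, up-dir, target centre xyz
v=list(map(float,sys.argv[1:]));c=np.array(v[:3]);sl,up=v[3:5];t=np.array(v[5:8])
o=manip.get_obs();p=np.array(o['position']);q=R.from_quat(o['ee_rot'])
u=np.radians(up);n=np.array([-sl*np.cos(u),-sl*np.sin(u),1]);n/=np.linalg.norm(n)
ax=np.cross(n,[0,0,1]);L=R.from_rotvec(ax/max(np.linalg.norm(ax),1e-9)*np.arccos(n[2]))
T=L*q;P=t+L.apply(p-c)
print('target',P.round(4),'tool z',T.apply([0,0,1]).round(3),'tip z',round(P[2]+T.apply([0,0,.014])[2],4))
print('row',(q.inv().apply(P-p)/.05).round(3).tolist()+((q.inv()*T).as_rotvec()/np.radians(8)).round(3).tolist())
E
python3 pl.py .4734 .0161 .1272 .175 -129 .6984 -.0224 .10
python3 - <<'E'
from h import *
im,d=shot('top');
for n in('old_cover','red_tray'):
    r=manip.trace(n,'top')
    if r:
        ys,xs=np.nonzero(r[0]['pixels']);z=.028 if n=='old_cover' else .025
        W=np.array([at_z('top',[x,y],z)[:2] for x,y in zip(xs,ys)])*1000
        print(n,r[0]['p'],cv2.minAreaRect(W.astype(np.float32)),W.min(0),W.max(0))
E
```

```text
target [ 0.6674 -0.0571  0.1063] tool z [ 0.011  0.009 -1.   ] tip z 0.0923
row [-3.764, 2.624, 0.356, -1.236, 0.11, 0.003]
old_cover 0.57 ((693.099853515625, 78.52864837646484), (98.43856048583984, 45.75248336791992), 5.716823577880859) [644.21726717  53.33332089] [741.96974522 101.3967094 ]Traceback (most recent call last):
  File "<stdin>", line 7, in <module>
  File "h.py", line 11, in at_z
    o,d=ray(cam,px); return o+d*(z-o[2])/d[2]
        ~~~^^^^^^^^
  File "h.py", line 5, in ray
    c=manip.get_calibration(cam)
ValueError: time passes only in moves, steps and waits
```

```bash
python3 -m pendant '[[-0.6,0.4,-0.2,0,0,0,-1],[-1.3,0.9,-0.3,-0.3,0,0,-1],[-2,1.4,-0.2,-0.6,0,0,-1],[-2.7,1.9,-0.1,-0.9,0.1,0,-1],[-3.4,2.4,0.1,-1.2,0.1,0,-1],[-3.76,2.62,0.36,-1.24,0.11,0,-1],[-3.76,2.62,0.36,-1.24,0.11,0,-1],[-3.76,2.62,0.36,-1.24,0.11,0,-1],[-3.76,2.62,0.36,-1.24,0.11,0,-1],[-3.76,2.62,0.36,-1.24,0.11,0,-1]]'
python3 - <<'E'
from fit import *
fit(np.array([.6984,-.0224]),zmin=.07,zmax=.15)
print(manip.get_obs()['position'])
E
python3 pl.py .6984 -.0224 .1 0 0 .6984 -.0224 .0145
```

```text
clock: 25.25
position: [0.6677, -0.0567, 0.1079]
ee_rot: [0.375, 0.927, 0.007, 0.004]
ft_force: [0.2, 0.2, -1.4]
grip_width: 0.072
grasp_force: 57.8
scene 351 centre [ 0.6985 -0.0215] ztop 0.1032 slope 0.018 up-dir -140.0 gap 55.0 mid -118.6
[7, 8, 6, 9, 7, 6, 0, 0, 0, 0, 0, 0, 0, 0, 1, 4, 7, 5, 8, 5, 6, 5, 4, 6, 6, 6, 4, 6, 7, 8, 7, 7, 8, 7, 9, 9, 7, 11, 7, 8, 11, 8, 8, 7, 10, 8, 8, 6, 6, 7, 7, 6, 3, 5, 9, 7, 7, 4, 7, 6]
top 59 centre [ 0.6986 -0.0228] ztop 0.102 slope 0.025 up-dir 152.5 gap 293.8 mid 259.9
[0, 0, 0, 0, 0, 0, 0, 0, 0, 0, 0, 0, 0, 0, 0, 0, 0, 0, 0, 0, 0, 0, 0, 0, 0, 0, 0, 0, 0, 0, 0, 0, 0, 0, 0, 0, 0, 1, 4, 6, 6, 6, 5, 5, 7, 5, 6, 5, 3, 0, 0, 0, 0, 0, 0, 0, 0, 0, 0, 0]
[ 0.66775293 -0.05681204  0.10772391]
target [ 0.6678 -0.0568  0.0222] tool z [ 0.013  0.01  -1.   ] tip z 0.0082
row [0.004, -0.029, 1.71, 0.0, 0.0, 0.0]
```

```bash
python3 -m pendant '[[0,-0.01,0.4,0,0,0,-1],[0,-0.02,0.8,0,0,0,-1],[0,-0.02,1.1,0,0,0,-1],[0,-0.03,1.35,0,0,0,-1],[0,-0.03,1.52,0,0,0,-1],[0,-0.03,1.62,0,0,0,-1],[0,-0.03,1.69,0,0,0,-1],[0,-0.03,1.74,0,0,0,-1],[0,-0.03,1.74,0,0,0,-1],[0,-0.03,1.74,0,0,0,-1]]'
```

```text
clock: 26.6
position: [0.668, -0.0573, 0.0205]
ee_rot: [0.375, 0.927, 0.007, 0.004]
ft_force: [0.1, 0.9, 0.1]
grip_width: 0.07
grasp_force: 57.7
```

```bash
python3 -m pendant '[[0,0,0,0,0,0,-0.8],[0,0,0,0,0,0,-0.6],[0,0,0,0,0,0,-0.5],[0,0,0,0,0,0,-0.4],[0,0,0,0,0,0,-0.4],[0,0,-0.2,0,0,0,-0.4],[0,0,-0.7,0,0,0,-0.4],[0,0,-1.5,0,0,0,-0.4],[0,0,-2.6,0,0,0,-0.4],[0,0,-3.6,0,0,0,-0.4]]'
python3 g.py 0.45 -0.25 0.25 45
```

```text
clock: 27.85
position: [0.6655, -0.0593, 0.203]
ee_rot: [0.375, 0.927, 0.007, 0.005]
ft_force: [0.5, -0.4, -0.1]
grip_width: 0.3
grasp_force: 0.0
clock 27.85 pos [ 0.6655 -0.0593  0.203 ] jawyaw 45.94 row [0.442, -5.721, -1.038, 0.122, 0.021, 0.117]
```

Now I'll move the arm clear and check everything.

```bash
python3 -m pendant '[[0.1,-1,-0.6,0,0,0,-0.4],[0.2,-2,-1,0,0,0,-0.4],[0.3,-3,-1,0,0,0,-0.4],[0.4,-4,-1,0,0,0,-0.4],[0.44,-5,-1,0,0,0,-0.4],[0.44,-5.7,-1,0,0,0,-0.4],[0.44,-5.7,-1,0,0,0,-0.4],[0.44,-5.7,-1,0,0,0,-0.4],[0.44,-5.7,-1,0,0,0,-0.4],[0.44,-5.7,-1,0,0,0,-0.4]]'
python3 - <<'E'
from fit import *
fit(np.array([.6984,-.0224]),zmin=.002,zmax=.04)
a,_=shot('scene');b,_=shot('top')
a=cv2.resize(a[170:330,170:470],(800,427)[:2] and (600,320),interpolation=cv2.INTER_CUBIC)
b=cv2.resize(b[110:270,110:340],(400,278),interpolation=cv2.INTER_CUBIC)
o=np.zeros((600,600,3),np.uint8);o[:320]=a;o[320:598,:400]=b
cv2.imwrite('pics/final.png',o[:,:,::-1])
E
```

```text
clock: 29.1
position: [0.4515, -0.2485, 0.2455]
ee_rot: [0.374, 0.927, 0.007, 0.004]
ft_force: [0.2, -0.4, -0.6]
grip_width: 0.301
grasp_force: 0.0
scene 302 centre [ 0.6976 -0.0212] ztop 0.0095 slope 0.002 up-dir 107.0 gap 36.3 mid -107.1
[5, 6, 5, 5, 7, 6, 5, 5, 6, 1, 0, 0, 0, 0, 0, 4, 7, 4, 7, 4, 5, 6, 4, 5, 3, 5, 7, 4, 8, 3, 8, 5, 6, 6, 6, 8, 5, 7, 6, 6, 7, 9, 6, 5, 8, 6, 8, 2, 6, 6, 7, 2, 5, 4, 6, 3, 5, 6, 4, 7]
top 282 centre [ 0.695  -0.0216] ztop 0.0093 slope 0.007 up-dir 134.1 gap 35.3 mid -106.1
[5, 4, 4, 5, 7, 4, 7, 5, 6, 1, 0, 0, 0, 0, 0, 3, 6, 5, 6, 4, 4, 6, 4, 4, 8, 5, 6, 6, 6, 3, 6, 6, 6, 7, 4, 6, 5, 7, 3, 7, 5, 4, 5, 6, 4, 6, 5, 4, 5, 6, 4, 5, 5, 5, 5, 4, 5, 5, 6, 7]
```

View pics/final.png

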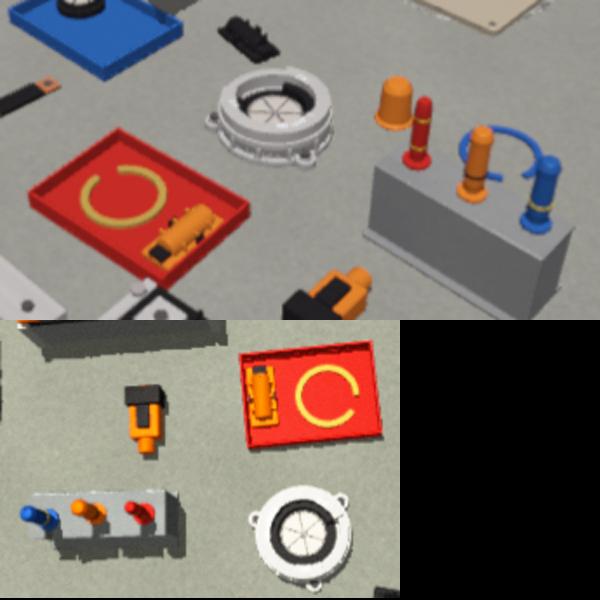

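The ring lies flat in the red tray (top z 9.4 mm, scene crop (123,195)) beside the cover. The pick hangs upright in its slot at (420,130), the housing is empty, and the other tools and parts are undisturbed.

```bash
python3 -c "
from workcell import manip;print(manip.hand_in())"
```

```text
the job is handed in; nothing more can be done
None
```

The job is handed in at about 29 s on the robot's clock: the old ring was levered out with the red pick and lies flat in the red tray beside the old cover. I hung the pick back in its own slot before gripping the ring, because the gripper cannot hold both.

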